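Uncover the lock button and raise the telescoping stand lamp

TASK

Raise the telescoping display lamp: lift the loose guard plate off its two pins on the lamp housing and lay it flat, handle up, on the middle of the closed price book, letting go of it. Then push the lock button it covered all the way down (it stays down), take hold of the light bar on top of the mast and pull it straight up, past the first stop, until the second stop. Finish while still holding the light bar with the mast fully extended, because it sinks back if let go; leave everything else on the table where it lies.

Things in the scene. Friction and masses are not known exactly. Their poses are not given: they have to be found in the camera images.
- lamp: Lamp housing, a grey rounded box 110 x 210 x 100 mm (x, y, z), fixed on the table; origin at the centre of its underside, z up. On its top stand the mast with the light bar, 55 mm from the centre towards -y, and the lock button, 50 mm towards +y.
- cover: Loose guard plate of dark steel, 98 x 76 x 6 mm (x, y, z), flat below, about 120 g, with two 10.5 mm holes; origin at the centre of its underside, z up. It starts on the pin shoulders over the lock button, underside 16 mm above the housing top, axes along the housing's; lift it 12 mm or more to free it. On its middle stands a black block handle 40 (x) x 14 (y) x 30 mm high.
- cover_grip (a point): Point inside the guard plate's handle, on its middle line, 24 mm above the plate's underside (18 mm above its upper face, 12 mm below the handle's top); axes as cover. Grip the handle here across its y.
- book_top (a point): Centre of the flat cover of the closed, purple price book that lies fixed on the table, about 140 x 104 mm (its x, y); z up. The cover is 11 mm above the table; the wire spiral along one edge is 14 mm high.
- button_top (a point): Centre of the upper face of the lock button, a round black cap 26 mm across, standing 12 mm above the housing top between the two pins when not pressed. It moves straight down.
- lamp_button (a joint): Lock button: 0 = out (mast locked), 0.007 m = fully down. It takes about 3 N to move, and stays where it is left. Below about 0.004 m the mast stays locked down.
- lamp_head: The light bar on top of the mast, an aluminium bar with black ends, 100 mm long (x), 26 mm thick (y), 26 mm high; origin at the centre of its underside, axes as lamp. At the start its underside is 28 mm above the housing top. It moves straight up with the mast and cannot turn.
- head_center (a point): Centre of the light bar, 13 mm above its underside, 41 mm above the housing top at the start, 161 mm above it at the second stop; grip the bar here across its y.
- mast_upper (a joint): Inner mast tube (14 mm thick, carries the light bar) relative to the outer one: 0 = retracted, 0.060 m = fully out. It comes out first, against about 2.5 N of weight and friction; fully out is the first stop.
- mast_lower (a joint): Outer mast tube (22 mm thick) relative to the housing: 0 = retracted, 0.060 m = fully out. It follows when the inner tube is fully out, against its return spring: the pull is then 5 to 7 N in all; fully out is the second stop, which is rigid. The whole mast sinks back when let go.
- torch: Bystander: black pocket torch 113 x 26 mm, lying. Leave alone.
- stone_a: Bystander: grey palm stone 38 x 30 x 22 mm. Leave alone.
- jar_a: Bystander: small black gem jar 33 mm across, 22 mm high. Leave alone.
- tape_roll: Bystander: roll of tape 96 mm across, 48 mm high. Leave alone.
- lamp_top (a point): Centre of the housing's top face. At y = +50 mm, x = -35 and +35 mm (housing axes) stand two steel pins, one on either side of the lock button: each has a 13 mm thick shoulder 16 mm high that carries the guard plate and above it a 7 mm thick tapered pin 12 mm high, 28 mm in all.
Things that resemble listed ones, but are neither listed nor needed, are in the scene too. Leave any yellow look-alike of the cover alone.

How it is judged:
By the outcome, as a careful person would: the job done as asked, in the order asked, and still so for the second after the job is handed in, while the arm keeps its last pose, push and grip.
It also fails if it takes over 62 s, if anything falls off the work surface, if the arm or the gripper's body presses on something with over 40 N, if the wrist force passes 120 N, or if a joint passes its speed limit or range.

ROBOT

A 6-joint arm with a two-finger parallel gripper is mounted at the origin on the work surface; the furniture and walls round the work are solid. World frame = base frame: x ahead of the robot, y to its left, z up, the work surface at z = 0. Lengths are in m, angles in rad, forces in N, time in s.
With the tool pointing down it reaches from about 0.3 to 0.775 m from the base axis. Payload 14.6 kg.
Tool frame: the origin (TCP) lies at the very end of the fingers, on their centre line; the grasp point (between the pads) lies 19 mm behind it; x points along the fingers, z is the direction in which the jaws open and shut, and the axes are right-handed (so a half turn about x gives the same grasp; the last joint's range is limited). The gripper opens to 94 mm and grips with 3 to 60 N. Pads are 16 mm wide; open, the fingers measure 119 mm over their backs; the gripper's body (75 mm by 177 mm) begins 78 mm behind the grasp point.
Start: joints at [1.081, 0.3, 1.521, -0, 1.321, -0.067], TCP at [0.226, 0.502, 0.205] pointing down, gripper open.
Joint ranges: [-3.03, 3.03], [-0.79, 2.21], [0.23, 2.52], [-1.04, 4.18], [0, 3.07], [-2.55, 2.55]. Speed limits (rad/s): [2.22, 2.22, 2.57, 3.14, 3.14, 3.14].

INTERFACE

Orientations are given as [roll, pitch, yaw] about the fixed x, y, z axes, in that order (R = Rz(yaw) Ry(pitch) Rx(roll)).
In Python, from station import ctrl gives the robot as it stands. The module is installed in compiled form; this text tells all that it offers.
- The arm moves only by the tool servo_tool, never from a script. Its argument "motion" is one flat list of numbers, 4 for each row, row after row: the shift along the tool's x, y, z in mm, then the turn about the tool's x in degrees. In form: [dx, dy, dz, roll, dx, dy, dz, roll, ...]. A call has 1 to 20 rows; each row is the pose to reach, as a shift and turn from the pose commanded when the call began, along the tool's axes at that moment; what a row does not reach only later rows make up. A row lasts 1/8 s, in which the tool goes at most 62.5 mm and 10.7 degrees, less where a joint would pass 70% of its speed; a pose out of reach is approached as far as the arm can. A call with a gripper value outside its range is refused whole. "gripper" is the opening, from 0 (shut) to 1 (fully open), set as the call begins (left out, the last holds). The fingers move at their own pace and stop on an object; "force" is the grip in N (left out, the last holds). Time passes only in rows, so rows that repeat a pose let the fingers close. It gives the time, the measured TCP pose, the force and the opening at its end, in the units of the state.
- ctrl.get_obs(): the state, without advancing time (a new reading comes with each control period).
- ctrl.camera(name): name is "scene" or "top" or "wrist"; returns a dict with "color" (384x512x3 uint8, red, green, blue), "z_map" (384x512 float32, m along the optical axis (not along the pixel's ray), 0 where there is no reading), "fx", "fy", "cx", "cy" (pixels), "rvec" (rotation vector, rad) and "tvec" (3), from world to camera coordinates, as OpenCV has them. Camera axes: x right, y down, z forward; pixel columns grow to the right and rows downward; lengths in m; the calibration is good to about 2 mm. The wrist camera is an equidistant fisheye: a pixel r from the principal point sees the ray r / f radians off the axis. A picture is of the moment at which its call begins.
- ctrl.hand_in(): hands the job in, once; it reports no verdict.
The state is a dict: "time_s": time; "qpos": joint angles; "joint_vel": joint speeds; "tau": joint torques, N m; "ee_pos": TCP position; "eef_rot": TCP orientation; "force": force on the tool from outside, world axes, zero at the start; "moment": the same for the moment, N m; "grip_width": finger opening in m.
Only numpy, scipy, OpenCV 4.12 (cv2) and the standard library are available. Lean on these libraries where they do the work, as an engineer would, in place of code of your own. Each camera call takes 0.05 s, during which the arm holds its last target.

## Working session

There is one attempt and no reset: what is moved stays moved. The work goes in short steps, Python scripts to look and compute and a tool call to move; the robot and the scene stay as the last step left them, time stands still between calls to the robot, and variables do not carry over. Pictures are saved under pics/ and viewed, and the job is handed in when it is done.

Besides the shell and the picture viewer there is one more tool, called after "Request:" as name(argument=value, ...) on one line, values as JSON. servo_tool: Moves the arm, as the interface text tells. Its arguments: {"type":"object","properties":{"motion":{"type":"array","items":{"type":"number"}},"gripper":{"type":"number"},"force":{"type":"number"}},"required":["motion"]}

```bash
mkdir -p pics
cat > h.py <<'E'
import numpy as np, cv2
from station import ctrl
from scipy.spatial.transform import Rotation as R
def snap(name,fn):
    c=ctrl.camera(name); cv2.imwrite(fn,c['color'][:,:,::-1]); np.savez(''+name+'.npz',**c); return c
def world(c):
    K=[c['fx'],c['fy'],c['cx'],c['cy']]
    z=c['z_map']; v,u=np.mgrid[:z.shape[0],:z.shape[1]]
    P=np.stack([(u-K[2])/K[0]*z,(v-K[3])/K[1]*z,z],-1)
    Rm=cv2.Rodrigues(np.array(c['rvec'],float))[0]
    return (P-np.array(c['tvec']).reshape(3))@Rm
def load(n): 
    d=np.load(''+n+'.npz'); return {k:d[k] for k in d}
E
python3 - <<'E'
from h import *
for n in ['scene','top']:
    c=snap(n,f'pics/{n}0.png'); print(n,c['rvec'],c['tvec'],c['fx'])
print(ctrl.get_obs())
E
```

```text
scene [ 0.73910591 -2.57974491  1.12980733] [0.37467679 0.18045293 1.35220201] 454.395000018315
top [ 2.1172724  -2.18386712  0.12174661] [0.08232622 0.41139087 1.37278002] 459.48743812587685
{'time_s': 0.1, 'qpos': array([ 1.08141645e+00,  3.00421844e-01,  1.52152025e+00,  4.18164204e-06,
        1.32073134e+00, -6.65587714e-02]), 'joint_vel': array([ 0.00029174, -0.0020312 , -0.00254514,  0.00054928, -0.00013867,
        0.00060286]), 'tau': array([-1.16041218e-03, -5.32639503e+01, -3.53289735e+01,  7.08821020e-02,
        2.34361592e-02, -5.37513790e-05]), 'ee_pos': array([0.2255496 , 0.50135591, 0.20493909]), 'eef_rot': array([ 3.07128616,  1.56971555, -2.06392496]), 'force': array([ 0.84646765,  0.30910654, -0.30172706]), 'moment': array([ 0.01186116,  0.00082615, -0.03030234]), 'grip_width': 0.09406346208159407}
```

View pics/scene0.png

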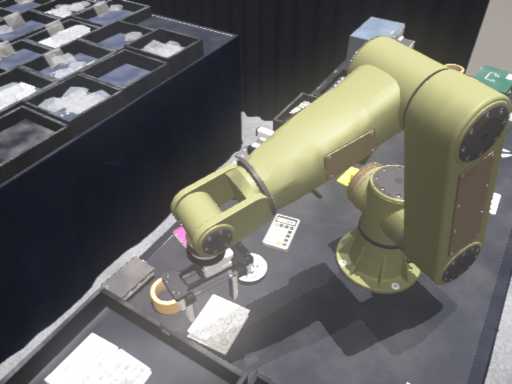

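View pics/top0.png

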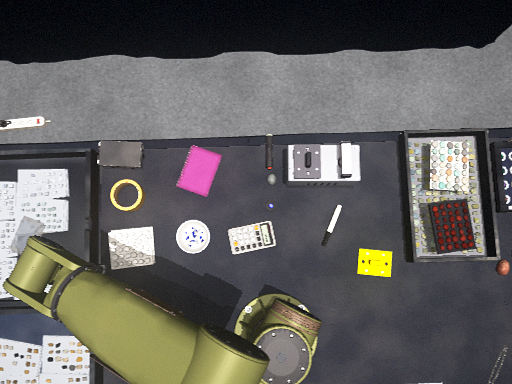

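The top view shows the lamp housing at (323,164) with a dark plate and handle at (308,160) and a light bar at (347,160). The purple book is at (199,170), a yellow look-alike at (375,262) and another dark slab at (121,154). I'll measure these and crop in close.

Run:
```python
from h import *
c=load('top'); W=world(c); im=c['color'][:,:,::-1]
np.set_printoptions(precision=4,suppress=True)
a=cv2.resize(im[130:200,255:375],None,fx=6,fy=6,interpolation=cv2.INTER_CUBIC)
cv2.imwrite('pics/lampcrop.png',a)
b=cv2.resize(im[130:220,90:290],None,fx=4,fy=4,interpolation=cv2.INTER_CUBIC)
cv2.imwrite('pics/bookcrop.png',b)
for n,(u,v) in dict(handle=(308,160),plate=(300,170),bar=(347,160),housing=(330,160),hou2=(355,180),book=(199,170),slab=(121,154),yellow=(375,262),table=(250,200),torch=(268,150),stone=(271,180),jar=(270,205)).items(): print(n,W[v,u])
```

```text
handle [ 0.4951 -0.1026  0.1519]
plate [ 0.4739 -0.0828  0.1162]
bar [ 0.4912 -0.2108  0.1533]
housing [ 0.5031 -0.1725  0.1019]
hou2 [ 0.4428 -0.2422  0.0976]
book [0.5039 0.2194 0.0078]
slab [0.5559 0.4547 0.0378]
yellow [ 0.205  -0.3015  0.0326]
table [ 0.4059  0.0637 -0.0008]
torch [0.5572 0.0031 0.0211]
stone [ 0.4634 -0.0029  0.0184]
jar [0.3857 0.0032 0.0239]
```

View pics/lampcrop.png

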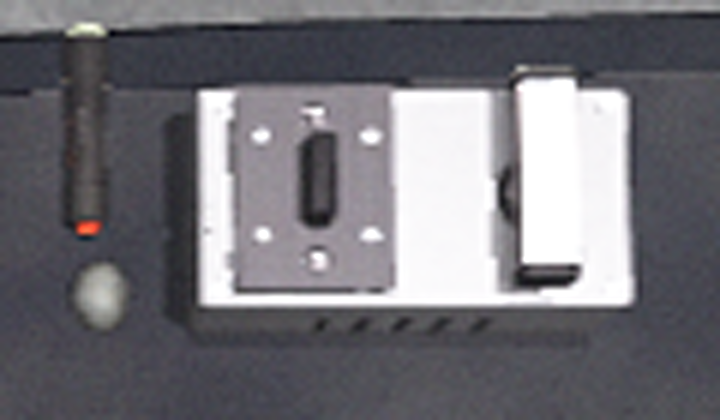

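View pics/bookcrop.png

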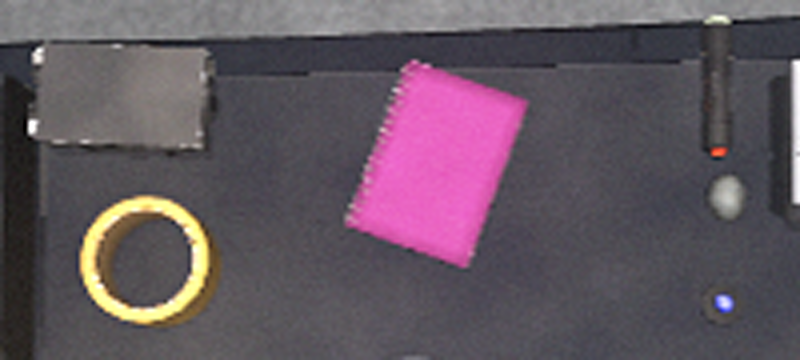

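The dark plate with a black handle on the housing (image (308,160)) fits the cover. The rejected alternatives are the yellow plate at (375,262) and the dark slab at (121,154), which has no handle and lies on the table. Next I'll fit the poses.

```bash
cat > fit.py <<'E'
from h import *
np.set_printoptions(precision=4,suppress=True)
def rect(P):
    (cx,cy),(w,h),a=cv2.minAreaRect((P*1000).astype(np.float32)); return cx,cy,w,h,a
c=load('top'); W=world(c); X,Y,Z=W[...,0],W[...,1],W[...,2]
hsv=cv2.cvtColor(c['color'],cv2.COLOR_RGB2HSV)
def rep(n,m):
    m=cv2.morphologyEx(m.astype(np.uint8),cv2.MORPH_OPEN,np.ones((2,2)))
    k,l,s,_=cv2.connectedComponentsWithStats(m); i=1+np.argmax(s[1:,4]); m=l==i
    P=W[m]; print(n,m.sum(),'rect',np.round(rect(P[:,:2]),1),'mean',P.mean(0),'medz',np.median(P[:,2]))
box=(X>.40)&(X<.6)&(Y<-.03)&(Y>-.30)
rep('handle',box&(Z>.135)&(Y>-.16))
rep('bar',box&(Z>.135)&(Y<-.16))
rep('plate',box&(Z>.108)&(Y>-.15))
rep('housingtop',box&(Z>.085))
rep('pink',(hsv[...,0]>140)&(hsv[...,0]<165)&(hsv[...,1]>110)&(Y>.1)&(Y<.35)&(X>.4)&(X<.6))
E
python3 fit.py
```

```text
handle 79 rect [ 498.6 -106.1   18.4   39.3   87.1] mean [ 0.4971 -0.1056  0.144 ] medz 0.14962353878213425
bar 377 rect [ 387.7 -123.4   82.7  457.8   50.1] mean [ 0.4915 -0.2086  0.1528] medz 0.15252690675544836
plate 905 rect [387.  -61.8 103.5 363.5  67.7] mean [ 0.4954 -0.1049  0.1281] medz 0.12133297839875981
housingtop 2733 rect [448.  -84.2 202.2 460.8  32.7] mean [ 0.4903 -0.1521  0.1164] medz 0.10296213924108912
pink 1383 rect [396.4 183.6 376.3 156.1  16.6] mean [0.4967 0.2144 0.0189] medz 0.010246256227356657
```

```bash
cat >> fit.py <<'E'
print('---- plane method')
def plane(c,uv,z):
    Rm=cv2.Rodrigues(np.array(c['rvec'],float))[0]; t=np.array(c['tvec']).reshape(3); C=-Rm.T@t
    d=np.stack([(uv[:,0]-c['cx'])/c['fx'],(uv[:,1]-c['cy'])/c['fy'],np.ones(len(uv))],-1)@Rm
    return C+d*((z-C[2])/d[:,2])[:,None]
def rep2(n,m,z):
    m=cv2.morphologyEx(m.astype(np.uint8),cv2.MORPH_OPEN,np.ones((2,2)))
    k,l,s,_=cv2.connectedComponentsWithStats(m); i=1+np.argmax(s[1:,4]); v,u=np.where(l==i)
    P=plane(c,np.stack([u,v],-1).astype(float),z); 
    print(n,len(v),'rect',np.round(rect(P[:,:2]),1),'mean',P.mean(0))
v=hsv[...,2].astype(int); s=hsv[...,1]
vv,uu=np.mgrid[:384,:512]
lamp=(uu>280)&(uu<365)&(vv>140)&(vv<190)
rep2('handle',lamp&(v<60)&(uu<320)&(uu>300)&(vv<172),.146)
rep2('plate',lamp&(v<150)&(uu>290)&(uu<321)&(vv<179),.122)
rep2('bright',lamp&(v>180),.1)
rep2('bar',lamp&(Z>.14)&(Z<.17)&(uu>335)&(vv>143),.154)
rep2('housing',lamp&(Z>.09)&(Z<.17),.1)
rep2('pink',(hsv[...,0]>140)&(hsv[...,0]<165)&(s>90)&(uu>170)&(uu<230)&(vv>140)&(vv<200),.011)
E
python3 fit.py | sed -n '/----/,$p'
```

```text
---- plane method
handle 10 rect [ 476.3 -103.8    8.4    5.7   88.1] mean [ 0.4768 -0.1038  0.146 ]
plate 172 rect [ 534.9 -103.8   83.2   38.1   88.1] mean [ 0.5445 -0.1101  0.122 ]
bright 1481 rect [ 496.9 -156.9  207.3  109.2   88.1] mean [ 0.4928 -0.1811  0.1   ]
bar 327 rect [ 488.5 -208.4   28.    90.7   88.1] mean [ 0.4879 -0.2088  0.154 ]
housing 2718 rect [ 498.5 -154.7  208.7  118.1   88.1] mean [ 0.4939 -0.1546  0.1   ]
pink 1439 rect [498.9 216.1 102.4 140.9  68.6] mean [0.4982 0.2153 0.011 ]
```

```bash
cat >> h.py <<'E'
np.set_printoptions(precision=4,suppress=True)
def tool():
    o=ctrl.get_obs(); return o, R.from_euler('xyz',o['eef_rot']).as_matrix(), np.array(o['ee_pos'])
def plan(p,zyaw=None):
    "shift in tool mm and roll (deg) to reach TCP p with tool z along world heading zyaw(deg), mod 180"
    o,M,q=tool(); d=M.T@(np.array(p)-q)*1000
    out=None
    if zyaw is not None:
        b=np.array([np.cos(np.radians(zyaw)),np.sin(np.radians(zyaw)),0]); l=M.T@b
        a=np.degrees(np.arctan2(-l[1],l[2])); out=[(a+180)%360-180,(a+360)%360-180]
    print('t',o['time_s'],'ee',q,'q',o['qpos'],'shift',d.round(1),'roll',out,'F',o['force'].round(1),'w',round(o['grip_width'],4))
E
python3 - <<'E'
from h import *
c=load('top'); Rm=cv2.Rodrigues(np.array(c['rvec'],float))[0]; print(Rm[0],np.degrees(np.arctan2(Rm[0][1],Rm[0][0])))
o,M,q=tool(); print(M)
plan([.497,-.106,.30],90)
E
```

```text
[-0.0301 -0.9994 -0.0143] -91.7227675775431
[[-0.0005 -0.9119  0.4103]
 [-0.001   0.4103  0.9119]
 [-1.      0.0001 -0.0011]]
t 0.1 ee [0.2255 0.5014 0.2049] q [ 1.0814  0.3004  1.5215  0.      1.3207 -0.0666] shift [ -94.6 -496.8 -442.6] roll [np.float64(-24.225938101472025), np.float64(155.77406189852798)] F [ 0.8  0.3 -0.3] w 0.0941
```

Request:
servo_tool(motion=[-20,-10,-9,0,-40,-40,-36,-2,-60,-75,-67,-4,-75,-110,-98,-6,-75,-150,-134,-8,-75,-190,-169,-10,-75,-230,-205,-12,-75,-270,-241,-14,-75,-310,-276,-16,-75,-350,-312,-18,-75,-390,-347,-20,-75,-430,-383,-21,-75,-465,-414,-22,-75,-485,-432,-22.5,-75,-497,-443,-22.5,-75,-497,-443,-22.5,-75,-497,-443,-22.5])

```text
time_s: 2.22
ee_pos: [0.4968, -0.1056, 0.2808]
eef_rot: [-1.493, 1.57, 0.048]
force: [-0.5, 0.2, -0.3]
grip_width: 0.0936
```

Run:
```python
from h import *
plan([.497,-.106,.28],88.3)
c=snap('wrist','pics/w1.png'); print(c['fx'],c['cx'],c['cy'],c['rvec'],c['tvec'])
```

```text
t 2.225 ee [ 0.4968 -0.1056  0.2808] q [-0.2817  0.1563  1.5222  0.0001  1.4628 -1.8229] shift [ 0.8 -0.2 -0.4] roll [np.float64(0.0061667021548146295), np.float64(-179.99383329784519)] F [-0.5  0.2 -0.3] w 0.0936
297.3186396354542 256.0716970042479 197.3603575340931 [-2.1009 -2.0406 -0.283 ] [ 0.0907 -0.5289  0.3296]
```

View pics/w1.png

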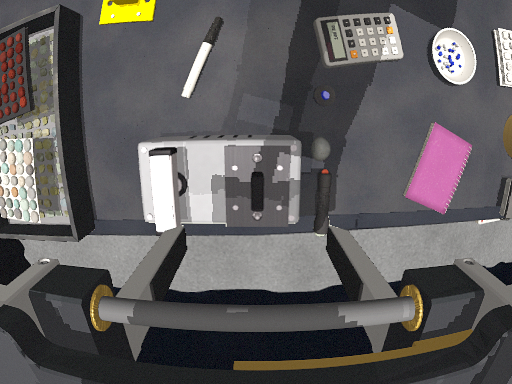

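```bash
cat >> h.py <<'E'
def ortho(c,z,x0,x1,y0,y1,s=0.0005,fish=True):
    "image rows: x from x1 down to x0; cols: y from y1 down to y0"
    xs=np.arange(x1,x0,-s); ys=np.arange(y1,y0,-s)
    Xg,Yg=np.meshgrid(xs,ys,indexing='ij'); P=np.stack([Xg,Yg,np.full_like(Xg,z)],-1).reshape(-1,1,3)
    K=np.array([[c['fx'],0,c['cx']],[0,c['fy'],c['cy']],[0,0,1]],float)
    rv=np.array(c['rvec'],float); tv=np.array(c['tvec'],float)
    uv=(cv2.fisheye.projectPoints(P,rv,tv,K,np.zeros(4)) if fish else cv2.projectPoints(P,rv,tv,K,np.zeros(4)))[0].reshape(len(xs),len(ys),2).astype(np.float32)
    return cv2.remap(np.ascontiguousarray(c['color'][:,:,::-1]),uv[...,0],uv[...,1],cv2.INTER_CUBIC)
def grid(im,x1,y1,s=0.0005,step=.02):
    im=im.copy(); h,w=im.shape[:2]
    for i in range(400):
        x=np.floor(x1/step)*step-i*step; r=int(round((x1-x)/s)); y=np.floor(y1/step)*step-i*step; q=int(round((y1-y)/s))
        if r<h: cv2.line(im,(0,r),(w,r),(0,255,0),1); cv2.putText(im,f'{x:.2f}',(0,r),0,.35,(0,0,255),1)
        if q<w: cv2.line(im,(q,0),(q,h),(0,255,0),1); cv2.putText(im,f'{y:.2f}',(q,10),0,.35,(0,0,255),1)
    return im
E
python3 - <<'E'
from h import *
c=load('wrist')
a=grid(ortho(c,.122,.43,.57,-.28,-.04),.57,-.04)
b=grid(ortho(c,.146,.43,.57,-.28,-.04),.57,-.04)
cv2.imwrite('pics/o1.png',cv2.resize(np.vstack([a,b]),None,fx=1,fy=1))
cv2.imwrite('pics/o2.png',grid(ortho(c,.011,.40,.60,.12,.32),.60,.32))
E
```

```text
(no output)
```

View pics/o1.png

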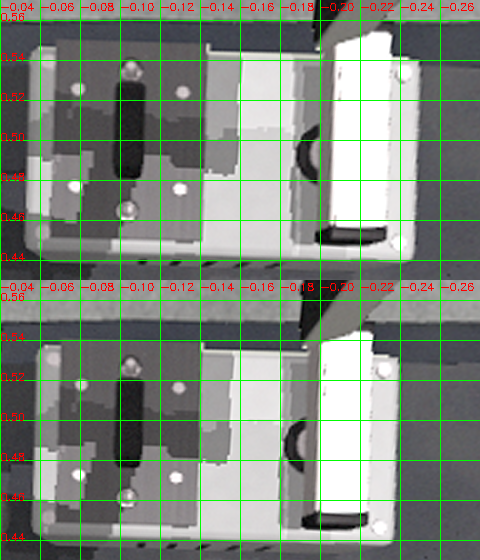

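View pics/o2.png

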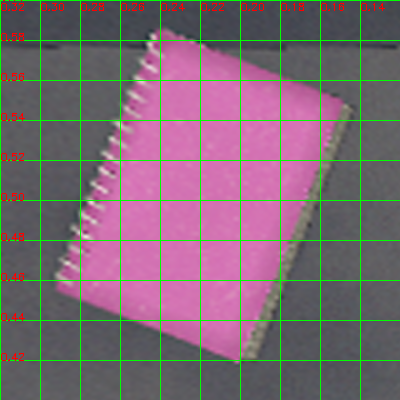

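Handle centre is about (0.4995, -0.1045), yaw about -1.6°. Plate size measured 99.5 x 75.7 mm, which matches the description. The book's long axis heads about -21.5°. Planning the descent.

Run:
```python
from h import *
plan([.4995,-.1045,.1245],88.4)
```

```text
t 2.275 ee [ 0.4969 -0.1055  0.2808] q [-0.2814  0.1563  1.5222  0.0001  1.4627 -1.823 ] shift [156.3  -2.5   1.1] roll [np.float64(-0.0767089152448932), np.float64(179.92329108475508)] F [ 0.1 -0.4  0.4] w 0.0937
```

Request:
servo_tool(motion=[20,-2.5,1,0,50,-2.5,1,0,80,-2.5,1,0,110,-2.5,1,0,135,-2.5,1,0,150,-2.5,1,0,156,-2.5,1,0,156,-2.5,1,0,156,-2.5,1,0])

```text
time_s: 3.4
ee_pos: [0.5, -0.1055, 0.1253]
eef_rot: [-1.811, 1.57, -0.271]
force: [-0.7, -0.3, 0.3]
grip_width: 0.0941
```

Request:
servo_tool(motion=[0,0,0,0,0,0,0,0,0,0,0,0,0,0,0,0,0,0,0,0,0,0,0,0,0,0,0,0,0,0,0,0], gripper=0, force=25)

```text
time_s: 4.4
ee_pos: [0.4997, -0.1054, 0.1244]
eef_rot: [1.217, 1.571, 2.758]
force: [-0.7, -0.6, -0.1]
grip_width: 0.0174
```

Run:
```python
from h import *
plan([.4995,-.1045,.1245],88.4)
c=snap('wrist','pics/w2.png')
```

```text
t 4.4 ee [ 0.4997 -0.1054  0.1244] q [-0.2797  0.2975  1.7239  0.      1.1203 -1.8204] shift [-0.1  0.2  0.9] roll [np.float64(-0.12594612516821257), np.float64(179.87405387483176)] F [-0.7 -0.6 -0.1] w 0.0174
```

View pics/w2.png

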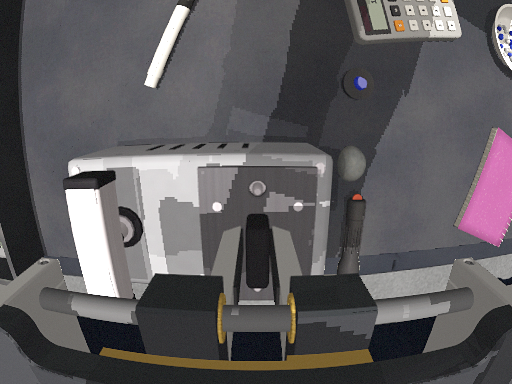

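The fingers straddle the handle at about (257,250), but the opening is 17.4 mm against a 14 mm handle, so they are still closing.

Request:
servo_tool(motion=[0,0,0,0,0,0,0,0,0,0,0,0,0,0,0,0])

```text
time_s: 4.95
ee_pos: [0.4997, -0.1054, 0.1245]
eef_rot: [-2.553, 1.571, -1.012]
force: [0.3, 0.0, 0.0]
grip_width: 0.0141
```

Request:
servo_tool(motion=[-3,0,0,0,-8,0,0,0,-15,0,0,0,-22,0,0,0,-35,0,0,0,-55,0,0,0,-80,0,0,0,-100,0,0,0,-110,0,0,0,-110,0,0,0])

```text
time_s: 6.2
ee_pos: [0.4998, -0.1055, 0.2349]
eef_rot: [-1.863, 1.57, -0.322]
force: [-0.1, 0.6, -1.2]
grip_width: 0.0135
```

Run:
```python
from h import *
plan([.500,.12,.2345],68.5)
c=snap('wrist','pics/w3.png')
```

```text
t 6.2 ee [ 0.4998 -0.1055  0.2349] q [-0.2796  0.1892  1.5893 -0.      1.3623 -1.8204] shift [  0.4   6.6 225.4] roll [np.float64(19.779212698759324), np.float64(-160.22078730124065)] F [-0.1  0.6 -1.2] w 0.0135
```

View pics/w3.png

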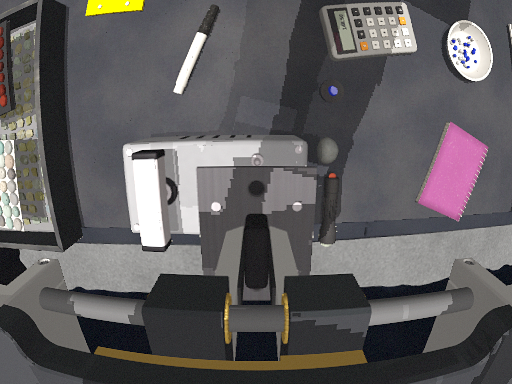

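The plate is lifted clear in the gripper. Moving beside the book to measure it again.

Request:
servo_tool(motion=[-10,1,15,1,-15,2,45,4,-15,3,80,8,-15,4,115,12,-15,5,150,15,-15,6,185,18,-15,7,210,19.5,-15,7,225,19.8,-15,7,225,19.8,-15,7,225,19.8])

```text
time_s: 7.5
ee_pos: [0.4995, 0.119, 0.2492]
eef_rot: [2.505, 1.57, -2.583]
force: [-0.5, 0.5, -0.9]
grip_width: 0.0137
```

Run:
```python
from h import *
plan([.500,.218,.2345],68.5)
c=snap('wrist','pics/w4.png')
cv2.imwrite('pics/o4.png',grid(ortho(c,.011,.40,.60,.12,.32),.60,.32))
t=snap('top','pics/t4.png')
cv2.imwrite('pics/o4t.png',grid(ortho(t,.011,.40,.60,.12,.32,fish=False),.60,.32))
cv2.imwrite('pics/o4b.png',np.hstack([cv2.imread('pics/o4.png'),cv2.imread('pics/o4t.png')]))
```

```text
t 7.5 ee [0.4995 0.119  0.2492] q [ 0.1626  0.1866  1.5591 -0.0002  1.3963 -1.0324] shift [14.7 35.8 92.3] roll [np.float64(-0.03215958910399763), np.float64(179.96784041089603)] F [-0.5  0.5 -0.9] w 0.0137
```

View pics/w4.png

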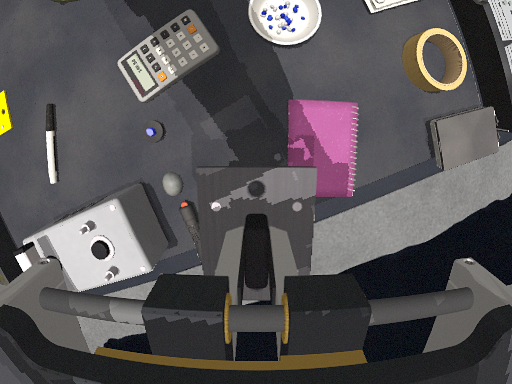

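View pics/o4b.png

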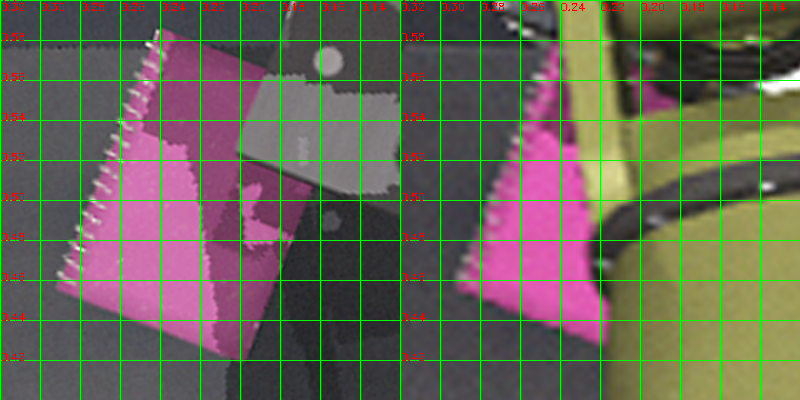

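Run:
```python
from h import *
plan([.5015,.219,.0195],68.4)
```

```text
t 7.6 ee [0.4995 0.1189 0.2494] q [ 0.1624  0.1864  1.559  -0.0001  1.3962 -1.0319] shift [229.9  35.   93.8] roll [np.float64(0.0333708261639174), np.float64(-179.9666291738361)] F [-0.1 -0.1 -1.6] w 0.0139
```

Request:
servo_tool(motion=[0,5,15,0,0,15,40,0,0,25,65,0,5,32,85,0,25,35,94,0,55,35,94,0,90,35,94,0,125,35,94,0,160,35,94,0,185,35,94,0,202,35,94,0,213,35,94,0,220,35,94,0,220,35,94,0])

```text
time_s: 9.35
ee_pos: [0.5014, 0.22, 0.0295]
eef_rot: [-0.707, 1.571, 0.488]
force: [-0.0, 0.2, -1.5]
grip_width: 0.0136
```

Run:
```python
from h import *
plan([.5015,.219,.0195],68.4)
c=snap('wrist','pics/w5.png')
```

```text
t 9.35 ee [0.5014 0.22   0.0295] q [ 0.3466  0.5047  1.6834  0.      0.9534 -0.8485] shift [10.  -0.4 -0.9] roll [np.float64(0.07357093581964591), np.float64(-179.92642906418035)] F [-0.   0.2 -1.5] w 0.0136
```

View pics/w5.png

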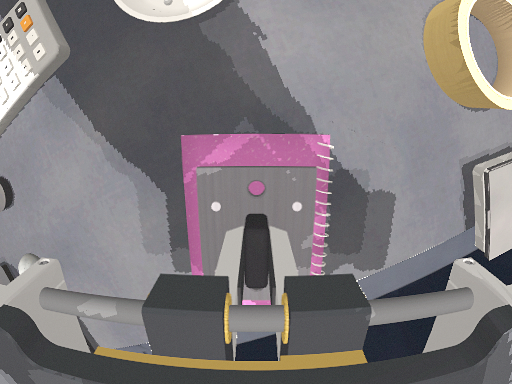

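The plate is parallel to the book and centred, with side margins of about 13 px left and 14 px right. Lowering.

Request:
servo_tool(motion=[3,0,-1,0,6,0,-1,0,8,0,-1,0,9,0,-1,0,9.5,0,-1,0,9.5,0,-1,0,9.5,0,-1,0])

```text
time_s: 10.28
ee_pos: [0.501, 0.219, 0.02]
eef_rot: [-0.774, 1.571, 0.421]
force: [-0.3, -0.0, -1.3]
grip_width: 0.0137
```

Request:
servo_tool(motion=[0.5,0,0,0,0.8,0,0,0,0.8,0,0,0,0.8,0,0,0])

```text
time_s: 10.78
ee_pos: [0.501, 0.2191, 0.0193]
eef_rot: [-0.922, 1.571, 0.273]
force: [-0.8, 0.9, 1.7]
grip_width: 0.014
```

The vertical force went from -1.3 to +1.7 N, so the plate is resting on the book. Releasing.

Request:
servo_tool(motion=[0,0,0,0,0,0,0,0,0,0,0,0,0,0,0,0,0,0,0,0,0,0,0,0], gripper=0.6)

```text
time_s: 11.52
ee_pos: [0.501, 0.219, 0.0192]
eef_rot: [-1.219, 1.571, -0.024]
force: [0.4, -0.2, -0.0]
grip_width: 0.0565
```

Request:
servo_tool(motion=[-5,0,0,0,-15,0,0,0,-30,0,0,0,-55,0,0,0,-85,0,0,0,-120,0,0,0,-155,0,0,0,-185,0,0,0,-205,0,0,0,-215,0,0,0,-215,0,0,0])

```text
time_s: 12.9
ee_pos: [0.501, 0.2191, 0.2347]
eef_rot: [-0.797, 1.57, 0.398]
force: [-0.4, 1.7, -0.6]
grip_width: 0.0561
```

Run:
```python
from h import *
plan([.4995,-.1045,.2345],88.4)
c=snap('wrist','pics/w6.png')
a=grid(ortho(c,.011,.40,.60,.12,.32),.60,.32); b=grid(ortho(c,.017,.40,.60,.12,.32),.60,.32)
cv2.imwrite('pics/o6.png',np.hstack([a,b]))
```

```text
t 12.9 ee [0.501  0.2191 0.2347] q [ 0.3452  0.2711  1.4895  0.0001  1.3801 -0.8499] shift [   0.1 -117.3 -301.5] roll [np.float64(-19.92693602761321), np.float64(160.07306397238676)] F [-0.4  1.7 -0.6] w 0.0561
```

View pics/o6.png

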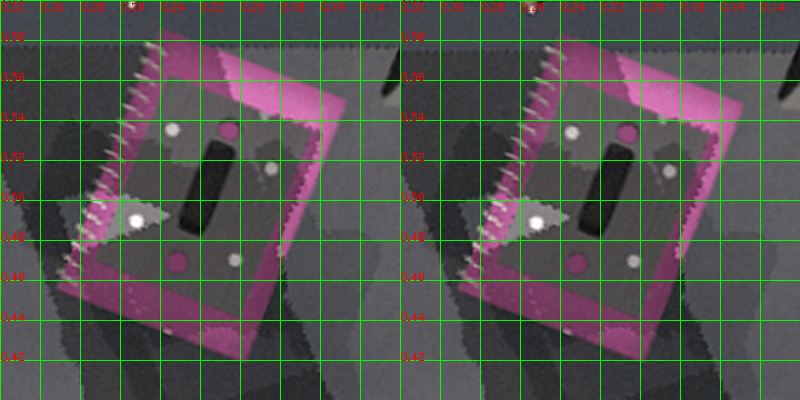

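The plate lies centred (hole midpoint (0.501, 0.219), book centre (0.5026, 0.219)). It is parallel to the book with the handle up and is released. Now to the button with the fingers shut.

Request:
servo_tool(motion=[0,-5,-15,-1,0,-18,-45,-3,0,-31,-80,-5,0,-45,-115,-8,0,-58,-150,-10,0,-72,-185,-12,0,-85,-220,-15,0,-98,-255,-17,0,-110,-283,-19,0,-117,-301,-20,0,-117,-301,-20,0,-117,-301,-20], gripper=0)

```text
time_s: 14.45
ee_pos: [0.4993, -0.1033, 0.2337]
eef_rot: [1.177, 1.57, 2.721]
force: [0.6, 0.4, -0.3]
grip_width: 0.0005
```

Run:
```python
from h import *
plan([.4990,-.1047,.114],88.4)
c=snap('wrist','pics/w7.png')
a=grid(ortho(c,.112,.43,.57,-.28,-.04),.57,-.04)
b=grid(ortho(c,.154,.43,.57,-.28,-.04),.57,-.04)
cv2.imwrite('pics/o7.png',np.vstack([a,b]))
```

```text
t 14.45 ee [ 0.4993 -0.1033  0.2337] q [-0.2759  0.189   1.5924  0.0001  1.3611 -1.82  ] shift [119.7   0.1  -1.5] roll [np.float64(0.06575815104494609), np.float64(-179.93424184895503)] F [ 0.6  0.4 -0.3] w 0.0005
```

View pics/w7.png

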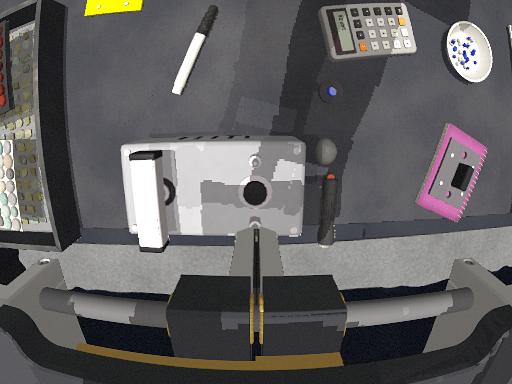

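View pics/o7.png

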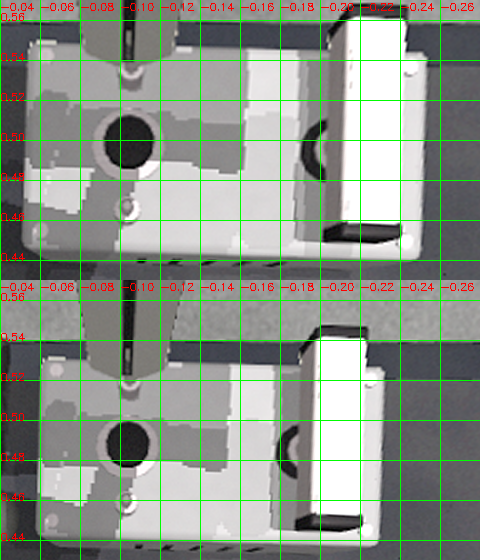

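The button is exposed, centre (0.499, -0.1045). The bar centre fits (0.4965, -0.2095). Descending on the button.

Request:
servo_tool(motion=[15,0,-1.5,0,40,0,-1.5,0,70,0,-1.5,0,95,0,-1.5,0,110,0,-1.5,0,117,0,-1.5,0,119,0,-1.5,0,121,0,-1.5,0,123,0,-1.5,0,125,0,-1.5,0,126,0,-1.5,0,126,0,-1.5,0])

```text
time_s: 16.0
ee_pos: [0.4996, -0.1055, 0.1083]
eef_rot: [-1.851, 1.57, -0.307]
force: [1.5, -0.1, 1.4]
grip_width: 0.0005
```

Request:
servo_tool(motion=[1,0,0,0,2,0,0,0,3,0,0,0,3.5,0,0,0,3.5,0,0,0])

```text
time_s: 16.62
ee_pos: [0.4996, -0.1055, 0.1052]
eef_rot: [-1.849, 1.57, -0.305]
force: [0.7, 0.0, 9.0]
grip_width: 0.0005
```

Request:
servo_tool(motion=[0.5,0,0,0,0.8,0,0,0,0.8,0,0,0])

```text
time_s: 17.0
ee_pos: [0.4997, -0.1055, 0.1051]
eef_rot: [-1.844, 1.57, -0.3]
force: [-4.0, 1.0, 17.7]
grip_width: 0.0003
```

The button has bottomed: tip at z 0.105 and 17.7 N. Retracting, and checking how high the collar next to the bar stands.

Request:
servo_tool(motion=[-5,0,0,0,-20,0,0,0,-45,0,0,0,-75,0,0,0,-100,0,-10,0,-110,0,-40,0,-110,0,-70,0,-110,0,-92,0,-110,0,-102,0,-110,0,-104,0,-110,0,-104,0], gripper=0.65)

```text
time_s: 18.38
ee_pos: [0.4966, -0.2088, 0.214]
eef_rot: [0.503, 1.571, 2.048]
force: [-0.5, -1.1, 0.2]
grip_width: 0.061
```

Run:
```python
from h import *
plan([.4968,-.2095,.124],88.4)
c=snap('wrist','pics/w8.png')
b=grid(ortho(c,.154,.43,.57,-.28,-.04),.57,-.04)
a=grid(ortho(c,.105,.43,.57,-.28,-.04),.57,-.04)
cv2.imwrite('pics/o8.png',np.vstack([a,b]))
d=load('top'); W=world(d)
print((W[150:172,336:346,2]*1000).round(0).astype(int))
```

```text
t 18.375 ee [ 0.4966 -0.2088  0.214 ] q [-0.4661  0.2683  1.5415  0.0001  1.332  -2.0107] shift [90.  -0.2 -0.7] roll [np.float64(0.09863284605555123), np.float64(-179.90136715394442)] F [-0.5 -1.1  0.2] w 0.061
[[ 103   96   99  104  137  148  153  151  153  153]
 [ 102   99   97  100  139  152  155  152  154  149]
 [ 100   96   95   97  129  151  151  152  151  153]
 [  95  101   96   99  136  149  147  153  151  152]
 [  96  104   97  101  135  152  152  155 1414  152]
 [  99  101   99  100  140  147  154  151  152  154]
 [ 103  103   97   98  137  153  152  152  148  155]
 [  96  101  100  106  133  146  151  151  156  154]
 [  98  100   92   99  135  151  155  151  147  157]
 [ 103   95  103  102  133  153  153  157  154  146]
 [ 100  103  106  108  134  149  152  154  150  156]
 [  95   99  104  111  136  149  156  155  156  150]
 [  97  101  101  109  133  149  149  155  150  155]
 [  95  108  103  101  137  146  152  152  152  153]
 [  98  102  107  105  135  146  153  157  152  152]
 [ 100  100  109  104  132  150  152  158  154  151]
 [  94  101   98  105  131  148  154  152  151  153]
 [  98  100  102  103  138  144  156  154  149  154]
 [  97  100  101  101  130  147  155  153  154  156]
 [  97  100   99  101  132  148  153  152  147  152]
 [  99   98  102  100  131  143  154  153  156  155]
 [  98  101   97   99  127  144  145  154  154  154]]
```

View pics/w8.png

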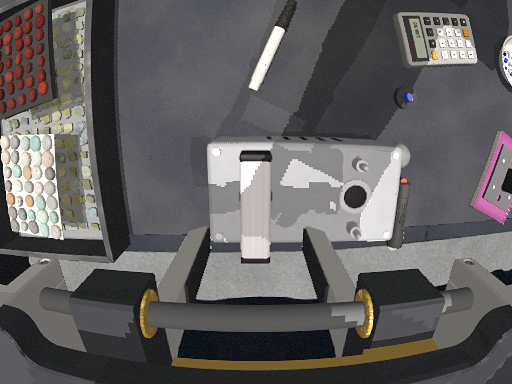

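View pics/o8.png

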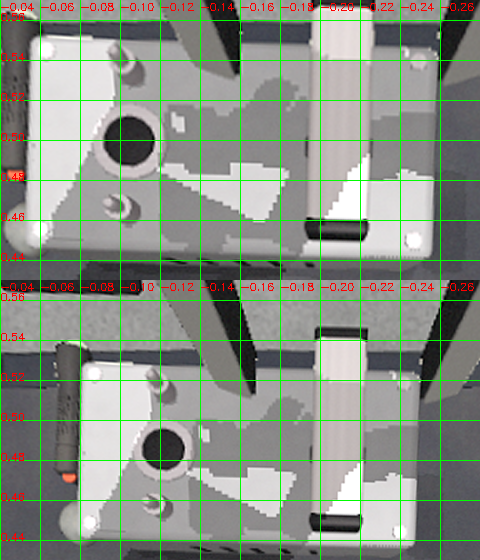

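Request:
servo_tool(motion=[10,0,-1,0,30,0,-1,0,50,0,-1,0,68,0,-1,0,80,0,-1,0,87,0,-1,0,90,0,-1,0,90,0,-1,0])

```text
time_s: 19.42
ee_pos: [0.4967, -0.2104, 0.1241]
eef_rot: [-2.053, 1.57, -0.508]
force: [-0.9, 0.1, -0.8]
grip_width: 0.0608
```

Request:
servo_tool(motion=[0,0,0,0,0,0,0,0,0,0,0,0,0,0,0,0,0,0,0,0,0,0,0,0,0,0,0,0], gripper=0, force=35)

```text
time_s: 20.3
ee_pos: [0.4966, -0.2101, 0.1239]
eef_rot: [-0.065, 1.57, 1.479]
force: [0.4, 5.7, 2.9]
grip_width: 0.0261
```

The bar is held (26.1 mm). Pulling up a little, nudging +0.5 mm sideways to relieve the side load.

Request:
servo_tool(motion=[0,0,0.5,0,-3,0,0.5,0,-7,0,0.5,0,-12,0,0.5,0,-17,0,0.5,0,-20,0,0.5,0,-20,0,0.5,0])

```text
time_s: 21.18
ee_pos: [0.4966, -0.2099, 0.1441]
eef_rot: [-2.277, 1.571, -0.733]
force: [0.1, 0.8, -2.2]
grip_width: 0.0257
```

Run:
```python
from h import *
plan([.4966,-.2097,.244],88.4); o,M,q=tool(); print(M[:,0])
```

```text
t 21.175 ee [ 0.4966 -0.2099  0.1441] q [-0.4678  0.3341  1.6248 -0.0001  1.1824 -2.012 ] shift [-99.9  -0.    0.2] roll [np.float64(0.07402246460731021), np.float64(-179.9259775353927)] F [ 0.1  0.8 -2.2] w 0.0257
[ 0.0002 -0.0002 -1.    ]
```

It moves freely at 2.2 N, so the mast is unlocked. Continuing past the first stop.

Request:
servo_tool(motion=[-4,0,0,0,-10,0,0,0,-17,0,0,0,-24,0,0,0,-31,0,0,0,-36,0,0,0,-39,0,0,0,-42,0,0,0,-46,0,0,0,-52,0,0,0,-58,0,0,0,-64,0,0,0,-70,0,0,0,-76,0,0,0,-82,0,0,0,-87,0,0,0,-91,0,0,0,-94,0,0,0,-95,0,0,0,-95,0,0,0])

```text
time_s: 23.68
ee_pos: [0.4966, -0.2099, 0.2388]
eef_rot: [0.712, 1.571, 2.256]
force: [-0.0, -0.4, -5.5]
grip_width: 0.026
```

Request:
servo_tool(motion=[-1,0,0,0,-2,0,0,0,-3,0,0,0,-4,0,0,0,-5,0,0,0,-5,0,0,0])

```text
time_s: 24.42
ee_pos: [0.4966, -0.2099, 0.244]
eef_rot: [-2.035, 1.571, -0.491]
force: [-0.4, -0.0, -6.2]
grip_width: 0.0259
```

Request:
servo_tool(motion=[-0.5,0,0,0,-1,0,0,0,-1,0,0,0,-1,0,0,0])

```text
time_s: 24.92
ee_pos: [0.4964, -0.2098, 0.2442]
eef_rot: [1.171, 1.57, 2.715]
force: [2.1, -1.1, -16.7]
grip_width: 0.026
```

The second stop is reached: force jumped to 16.7 N at +120.3 mm. Firming up the grip and checking.

Request:
servo_tool(motion=[0,0,0,0,0.3,0,0,0,0.3,0,0,0,0.3,0,0,0,0.3,0,0,0,0.3,0,0,0], force=50)

```text
time_s: 25.68
ee_pos: [0.4965, -0.2098, 0.2443]
eef_rot: [1.088, 1.57, 2.633]
force: [1.8, -1.1, -21.6]
grip_width: 0.0255
```

Run:
```python
from h import *
plan([.4966,-.2097,.244],88.4)
c=snap('wrist','pics/w9.png'); snap('scene','pics/s9.png'); t=snap('top','pics/t9.png')
a=ortho(c,.017,.40,.60,.12,.32)
W=world(t); print(np.nanmedian(W[155:165,343:352,2]))
plan([.4966,-.2097,.244],88.4)
```

```text
t 25.675 ee [ 0.4965 -0.2098  0.2443] q [-0.4677  0.2481  1.4961  0.      1.398  -2.012 ] shift [ 0.3 -0.1  0.1] roll [np.float64(0.08022403902998576), np.float64(-179.91977596097001)] F [  1.8  -1.1 -21.6] w 0.0255
0.5780890777976725
t 25.825 ee [ 0.4965 -0.2098  0.2443] q [-0.4678  0.2481  1.496  -0.      1.398  -2.012 ] shift [ 0.3 -0.1  0.1] roll [np.float64(0.07675464125853182), np.float64(-179.9232453587415)] F [  1.   -1.2 -21.8] w 0.0261
```

View pics/w9.png

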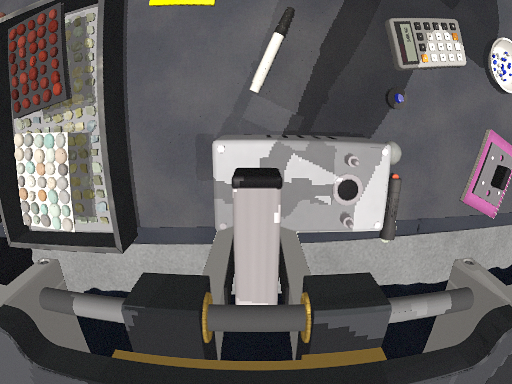

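View pics/s9.png

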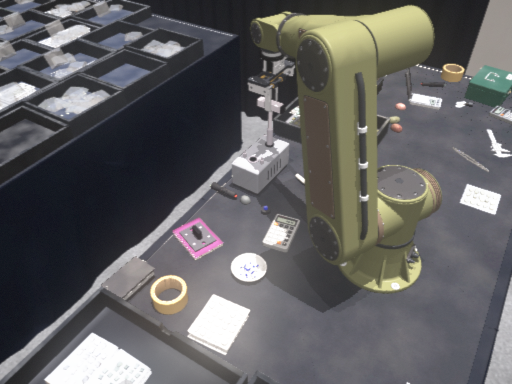

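View pics/t9.png

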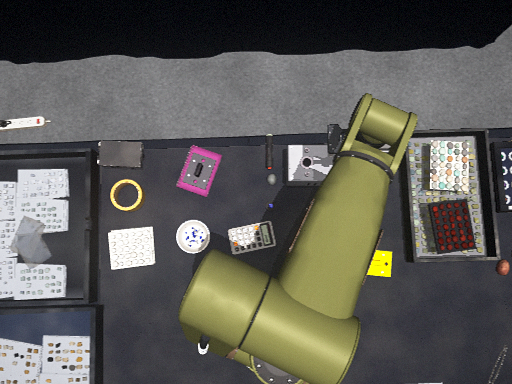

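The scene view shows the bar at (268,104) on an extended two-tube mast, and the plate on the book at (198,236). The bystanders have not moved. I'll ease the pull slightly and check the bar's height from scene depth.

Request:
servo_tool(motion=[0.4,0,0,0,0.4,0,0,0,0.4,0,0,0,0.4,0,0,0,0.4,0,0,0,0.4,0,0,0])

```text
time_s: 26.58
ee_pos: [0.4966, -0.2099, 0.2442]
eef_rot: [-1.655, 1.571, -0.111]
force: [-0.1, -0.3, -17.4]
grip_width: 0.0259
```

Run:
```python
from h import *
plan([.4966,-.2097,.244],88.4)
c=load('scene'); W=world(c); im=c['color'][:,:,::-1]
cv2.imwrite('pics/s9c.png',cv2.resize(im[60:200,215:315],None,fx=4,fy=4,interpolation=cv2.INTER_CUBIC))
for v in range(92,150,4): print(v,[ (W[v,u]*1000).round(0).astype(int).tolist() for u in (262,266,270)])
```

```text
t 26.575 ee [ 0.4966 -0.2099  0.2442] q [-0.4678  0.248   1.4963  0.      1.3972 -2.012 ] shift [0.2 0.  0.2] roll [np.float64(0.07788860202234105), np.float64(-179.9221113979777)] F [ -0.1  -0.3 -17.4] w 0.0259
92 [[484, -132, 347], [468, -130, 353], [489, -189, 318]]
96 [[1265, -1438, -545], [498, -181, 305], [485, -184, 307]]
100 [[525, -201, 272], [501, -187, 286], [487, -188, 290]]
104 [[521, -195, 261], [501, -187, 272], [488, -191, 273]]
108 [[1274, -1454, -650], [500, -186, 257], [487, -189, 260]]
112 [[1267, -1444, -676], [1240, -1452, -671], [495, -205, 234]]
116 [[1273, -1454, -716], [1232, -1440, -695], [494, -203, 219]]
120 [[1288, -1479, -768], [1240, -1455, -739], [493, -201, 206]]
124 [[1240, -1400, -741], [1229, -1437, -759], [492, -201, 190]]
128 [[1213, -1355, -740], [1192, -1374, -744], [493, -203, 172]]
132 [[1192, -1321, -746], [1168, -1334, -745], [490, -199, 159]]
136 [[544, -235, 101], [531, -242, 102], [491, -201, 141]]
140 [[535, -221, 95], [520, -224, 99], [491, -202, 123]]
144 [[520, -196, 99], [503, -195, 106], [489, -199, 109]]
148 [[510, -180, 95], [496, -184, 98], [485, -193, 97]]
```

View pics/s9c.png

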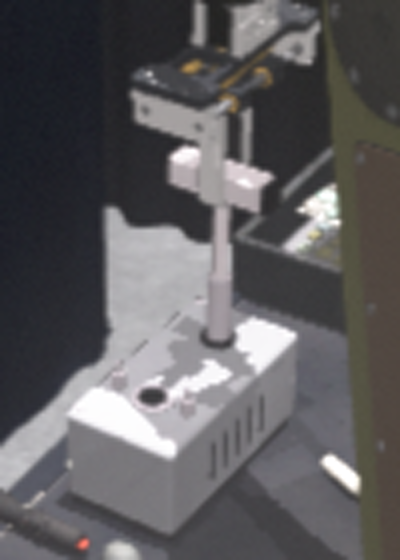

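Both tubes are out and the bar lies between about 0.248 and 0.274 m, as expected for the second stop. The load is steady at 17 N against a rigid stop. Handing in.

Run:
```python
from station import ctrl
print(ctrl.hand_in()); o=ctrl.get_obs(); print(o['time_s'],o['ee_pos'],o['force'],o['grip_width'])
```

```text
the job is handed in; nothing more can be done
None
the job is handed in; nothing more can be done
```

The lamp is raised to its second stop, and I handed the job in at about 26.6 s with the gripper still holding the light bar. `hand_in` reports no verdict, so these are my own checks.

- **Guard plate:** I lifted the dark plate off its pins and laid it flat on the purple book, handle up. A check after letting go put it within about 2 mm of the book's centre and parallel to it.
- **Lock button:** I pushed it to its hard stop. The fingertip stopped 105 mm above the table, which is 7 mm of travel, at about 18 N.
- **Mast:** I gripped the light bar and pulled it straight up 120 mm, past the first stop. At the second stop the force jumped from about 6 N to 17–22 N with almost no further movement.
- **Final state:** The pull was about 17 N with a 50 N grip. Scene depth puts the bar at about 250–274 mm, where the second stop should leave it. The torch, stone, jar, tape roll and yellow plate looked unmoved in the last pictures.

**Disagreements:**
- My first estimate of the book's centre from the top camera differed from the wrist camera by about 3–4 mm. I went by the wrist views, which agreed with each other.
- One depth reading of the bar from the top camera was unusable because the arm blocked the view.

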